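# Set the orange slide control to its yellow clip

## Robot

A 7-joint arm with a two-finger parallel gripper is mounted at the origin on a cart in front of the work surface, level with it; the furniture and walls round the work are solid. World frame = base frame: x ahead of the robot, y to its left, z up, the work surface at z = 0. Lengths are in m, angles in rad, forces in N, time in s.
With the tool pointing down it reaches from about 0.425 to 1.025 m from the base axis. Payload 9.4 kg.
Tool frame: the origin (TCP) lies midway between the tips of the shut fingers; the grasp point (between the pads) lies 19 mm behind it; z points along the fingers, y is the line along which they close (so a half turn about z gives the same grasp; the last joint's range is limited). The gripper opens to 93 mm and grips with 3 to 60 N. Pads are 15 mm wide; open, the fingers measure 128 mm over their backs; the gripper's body (75 mm by 188 mm) begins 65 mm behind the grasp point.
Start: joints at [1.147, 0.599, -0.003, 1.599, 0.002, 0.943, -0.08], TCP at [0.246, -0.682, 0.219] pointing down, gripper open.
Joint ranges: [-2.57, 2.57], [-0.35, 1.97], [-1.29, 1.29], [0.11, 2.56], [-1.05, 4.19], [0.11, 1.86], [-2.63, 2.63]. Speed limits (rad/s): [2.22, 2.22, 3.01, 3.01, 3.14, 3.14, 3.14].

## Interface

Orientations are given as a rotation vector (axis times angle).
In Python, from rig import sensors, imaging, workorder, finder gives the robot as it stands.
- The arm moves only by the tool arm_command, never from a script. Its argument "moves" is a list that holds one entry, the list of rows, each a list of 7 numbers: the finger opening in mm, from 0 to 93, then the shift along the tool's x, y, z in units of 40 mm (1.0 is 40 mm), then the turn, a rotation vector about the tool's x, y, z in units of 5 degrees (1.0 is 5 degrees). In form: [[[jaw, x, y, z, wx, wy, wz], ...]]. A call has exactly 5 rows; each row is the pose to reach, as a shift and turn from the pose commanded when the call began, along the tool's axes at that moment; what a row does not reach only later rows make up. A row lasts 1/10 s, in which the tool goes at most 50 mm and 8.59 degrees, less where a joint would pass 70% of its speed; a pose out of reach is approached as far as the arm can. A call with a gripper value outside its range is refused whole. The fingers move at their own pace and stop on an object; "grip_force" is the grip in N (left out, the last holds). Time passes only in rows, so rows that repeat a pose let the fingers close, or fill a call up. It gives the time, the measured TCP pose, the force, the opening and the grip force at its end, in the units of the state.
- sensors.get_obs(): the state, without advancing time (a new reading comes with each control period).
- imaging.get_image(name): name is "scene" or "top" or "wrist"; returns the picture (480x640x3 uint8, red, green, blue); there is no depth.
- imaging.camera_model(name): a dict with "fx", "fy", "cx", "cy" (pixels), "T" (4x4, takes a point from camera to world coordinates); the wrist camera has in their place "tool_from_camera" (4x4, takes a point from camera to tool coordinates, whose origin is the TCP and whose axes are the flange's). Camera axes: x right, y up, looking along -z (the intrinsics and any distortion apply to the point x, -y, -z); pixel columns grow to the right and rows downward; lengths in m; the calibration is good to about 2 mm. A picture is of the moment at which its call begins: read the wrist's pose just before it. camera_model takes no time and is no camera call.
- workorder.sign_off(): hands the job in; it is judged then, once.
Trained networks look in the newest picture that a camera, given by its name, has taken for a name from the list of things; names that differ only in an ending like _2 or _b are one class to them, and where a whole thing is asked for, a point or a joint stands for the part that bears it (a point fixed in the world has none). Each returns a list of dicts, best first, with "conf" (0 to 1); they miss things now and then, are a little off and sometimes report something else, mostly with a low value. They report only what shows in the picture. A call takes as long as a camera call.
- finder.look_for(camera, query): "location" ([x, y, z] in m, in the coordinates of the camera as it stood for that picture, good to about 4 mm: the middle of the surface that is visible of it).
- finder.trace(camera, query): "pixels" (480x640 bool, what is visible of it).
- finder.landmark_of(camera, query): "location" ([x, y, z] in m, in the coordinates of the camera as it stood for that picture, good to about 4 mm: a listed point, or the origin of a listed thing).
The state is a dict: "time_s": time; "joint_pos": joint angles; "dq": joint speeds; "joint_torque": joint torques, N m; "tool_pos": TCP position; "tool_rot": TCP orientation; "force": force on the tool from outside, world axes, zero at the start; "ft_torque": the same for the moment, N m; "grip_width": finger opening in m; "grip_force": force on a finger pad.
Only numpy, scipy, OpenCV 4.12 (cv2) and the standard library are available. Lean on these libraries where they do the work, as an engineer would, in place of code of your own. Each camera call takes 0.05 s, during which the arm holds its last target. There are 200 camera calls.

## Task

Two slide-control units of the injector test rig stand on the bench, one with an orange grip and one with a black grip. Slide the orange grip along its slot until the white line across it stands level with the pointed yellow clip on the same unit, then let go. Leave the black grip where it is.

Things in the scene. Friction and masses are not known exactly. Their poses are not given: they have to be found in the camera images.
- orange_unit: Grey flat box 240 x 90 x 30 mm with the ORANGE grip, fixed on the bench. Origin: centre of its underside; z up; x along the slot on its middle line, within 0.4 rad of straight away from the robot; the clip sits on its +y side, a white scale on its -y side. The slot lets the grip's middle go from -80 to +80 mm along x.
- orange_grip_top (a point): Centre of the top face of the orange grip, 70 mm above the bench. Block 24 mm along the slot, 30 mm across, reaching 6 to 40 mm above the 30 mm high box on a thin stem; white line across its middle. Slides along the slot only, friction about 2 N, stays where left. Starts in the quarter of the slot nearest the robot; axes as the unit's.
- orange_clip: Yellow pointed clip, fixed on the orange unit 19 to 48 mm beside the slot's middle line, 12 mm wide along the slot, 5 mm high; its point looks to the slot. Origin: at box-top height, 32 mm beside the slot's middle line, in line with the point; axes as the unit's, so the grip is set when at 0 along this x. It lies 40 to 135 mm farther (+x) than the grip starts.
- black_grip_top (a point): Centre of the top face of the BLACK grip on the other, otherwise equal unit, which has a yellow clip of its own. Not to be moved.

How it is judged:
By the outcome, as a careful person would: the job done as asked, in the order asked, and still so for the second after the job is handed in, with the robot touching nothing.
It also fails if it takes over 35 s, if anything falls off the work surface, if the arm or the gripper's body presses on something with over 40 N, if the wrist force passes 120 N, or if a joint passes its speed limit or range.

## Working session

There is one attempt and no reset: what is moved stays moved. The work goes in short steps, Python scripts to look and compute and a tool call to move; the robot and the scene stay as the last step left them, time stands still between calls to the robot, and variables do not carry over. Pictures are saved under pics/ and viewed, at most 10 in all, crops included, and the job is handed in when it is done.

Besides the shell and the picture viewer there is one more tool, called after "Call:" as name([rows], argument=value, ...), one row to a line, values as JSON. arm_command: Moves the arm, as the interface text tells. Its arguments: {"type":"object","properties":{"moves":{"type":"array"},"grip_force":{"type":"number"}},"required":["moves"]}

```bash
mkdir -p pics; cat > h.py <<'E'
import numpy as np, cv2
from scipy.spatial.transform import Rotation as R
from rig import sensors, imaging, workorder, finder
def tool():
    o=sensors.get_obs(); T=np.eye(4); T[:3,:3]=R.from_rotvec(o["tool_rot"]).as_matrix(); T[:3,3]=o["tool_pos"]; return T
def camT(n):
    m=imaging.camera_model(n)
    return np.array(m["T"]) if "T" in m else tool()@np.array(m["tool_from_camera"])
def snap(n,f=None):
    T=camT(n); im=imaging.get_image(n)
    if f: cv2.imwrite("pics/"+f,im[:,:,::-1])
    return T,im
def lm(n,T,q,fn="landmark_of"):
    return [(round(d["conf"],2),np.round((T@np.r_[d["location"],1])[:3],4).tolist()) for d in getattr(finder,fn)(n,q)]
def ray(n,T,u,v,z):
    m=imaging.camera_model(n); K=np.array([[m["fx"],0,m["cx"]],[0,m["fy"],m["cy"]],[0,0,1.]])
    d=m.get("dist",m.get("distortion"))
    p=cv2.undistortPoints(np.array([[[u,v]]],float),K,None if d is None else np.array(d,float))[0,0]
    w=T[:3,:3]@np.array([p[0],-p[1],-1]); return T[:3,3]+w*(z-T[2,3])/w[2]
E
python3 - <<'E'
from h import *
for n in ("top","scene"):
    T,im=snap(n,n+"0.png")
    for q in ("orange_unit","orange_grip_top","orange_clip","black_grip_top"): print(n,q,lm(n,T,q))
print(imaging.camera_model("top").keys()); print(np.round(tool(),3)); print(imaging.camera_model("wrist"))
E
```

```text
top orange_unit [(0.71, [0.5004, 0.2528, 0.0034])]
top orange_grip_top [(0.69, [0.4438, 0.2513, 0.0709])]
top orange_clip [(0.48, [0.5146, 0.2819, 0.0345])]
top black_grip_top [(0.55, [0.5527, -0.2883, 0.0718])]
scene orange_unit []
scene orange_grip_top [(0.6, [0.4443, 0.2443, 0.0701])]
scene orange_clip [(0.42, [0.5123, 0.2862, 0.0296])]
scene black_grip_top [(0.65, [0.5466, -0.2879, 0.0713])]
dict_keys(['fx', 'fy', 'cx', 'cy', 'T'])
[[ 0.94   0.34  -0.     0.246]
 [ 0.34  -0.94   0.    -0.682]
 [-0.    -0.    -1.     0.219]
 [ 0.     0.     0.     1.   ]]
{'fx': 368.7436857082192, 'fy': 368.7436857082192, 'cx': 315.04914153389154, 'cy': 239.4395162789799, 'tool_from_camera': array([[-7.15957215e-04,  9.53735393e-01,  3.00646450e-01,
         8.46981524e-02],
       [ 9.99998757e-01,  1.10519037e-03, -1.12458618e-03,
         3.14017121e-04],
       [-1.40482920e-03,  3.00645271e-01, -9.53734999e-01,
        -1.66239712e-01],
       [ 0.00000000e+00,  0.00000000e+00,  0.00000000e+00,
         1.00000000e+00]])}
```

View pics/top0.png

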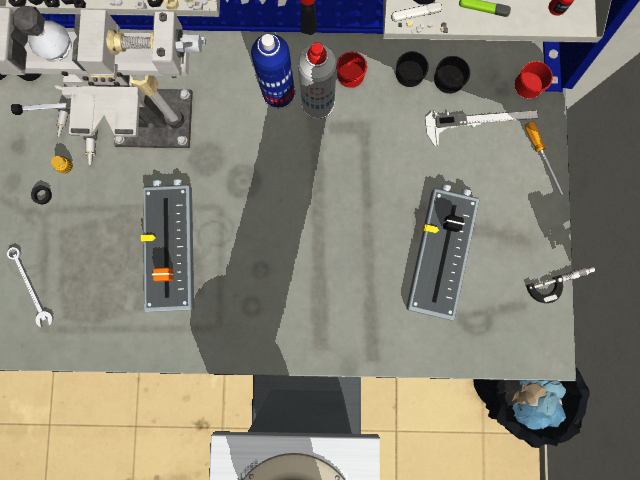

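View pics/scene0.png

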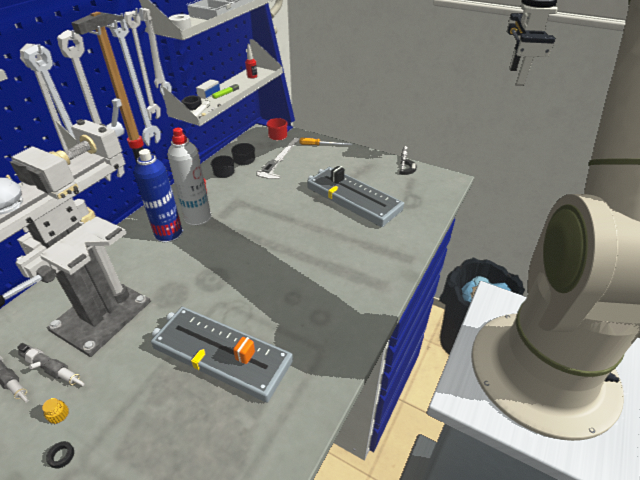

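Top view: the orange unit is at about (167,248), its grip at (161,274) and its clip point at (155,238); the black grip is at (453,222). The scene view agrees with this. The unit's yaw is close to 0. I'm setting out on an arc at the current height.

Call:
arm_command([
  [[93,1.1,-0.7,0,0,0,-1.4],[93,2.2,-1.4,0,0,0,-2.8],[93,3.3,-2.1,0,0,0,-4.2],[93,4.4,-2.8,0,0,0,-5.6],[93,5.3,-3.4,0,0,0,-7]],
])

```text
time_s: 1.0
tool_pos: [0.3995, -0.4819, 0.2189]
tool_rot: [2.784, 1.454, 0.0]
force: [0.6, -0.8, -0.1]
grip_width: 0.0928
grip_force: 0.0
```

Call:
arm_command([
  [[93,1.2,-0.3,0,0,0,-1.4],[93,2.4,-0.6,0,0,0,-2.8],[93,3.6,-0.9,0,0,0,-4.2],[93,4.8,-1.2,0,0,0,-5.6],[93,6,-1.45,0,0,0,-7]],
])

```text
time_s: 1.5
tool_pos: [0.4894, -0.252, 0.219]
tool_rot: [2.218, 2.224, -0.0]
force: [0.7, -0.5, -0.1]
grip_width: 0.0934
grip_force: 0.0
```

Call:
arm_command([
  [[93,1.2,0,0,0,0,0],[93,2.4,0,0,0,0,0],[93,3.6,0,0,0,0,0],[93,4.8,0,0,0,0,0],[93,6,0,0,0,0,0]],
])

```text
time_s: 2.0
tool_pos: [0.4895, -0.012, 0.2189]
tool_rot: [2.224, 2.218, 0.001]
force: [-0.3, -0.3, 0.5]
grip_width: 0.0931
grip_force: 0.0
```

Call:
arm_command([
  [[93,1.2,-0.2,0,0,0,0],[93,2.4,-0.4,0,0,0,0],[93,3.6,-0.6,0,0,0,0],[93,4.8,-0.8,0,0,0,0],[93,5.5,-1,0,0,0,0]],
])

```text
time_s: 2.5
tool_pos: [0.4495, 0.2104, 0.2191]
tool_rot: [-2.22, -2.222, -0.003]
force: [0.5, -0.9, -0.3]
grip_width: 0.0927
grip_force: 0.0
```

```bash
python3 - <<'E'
from h import *
T,im=snap("wrist","w1.png")
for q in ("orange_unit","orange_grip_top","orange_clip"): print(q,lm("wrist",T,q))
m=finder.trace("wrist","orange_unit")
if m:
    p=m[0]["pixels"].astype(np.uint8); r=cv2.minAreaRect(np.argwhere(p)[:,::-1].astype(np.float32))
    b=cv2.boxPoints(r); print(b.round(), [ray("wrist",T,*c,0.03).round(4) for c in b])
print(np.round(tool(),4))
E
```

```text
orange_unit [(0.61, [0.5018, 0.2508, 0.0017])]
orange_grip_top [(0.87, [0.4486, 0.2505, 0.0714])]
orange_clip [(0.64, [0.5168, 0.2854, 0.0318])]
[[237. 129.]
 [504. 111.]
 [511. 207.]
 [244. 225.]] [array([0.3785, 0.2891, 0.03  ]), array([0.6229, 0.3051, 0.03  ]), array([0.6431, 0.216 , 0.03  ]), array([0.3793, 0.1975, 0.03  ])]
[[ 2.600e-03  1.000e+00 -0.000e+00  4.503e-01]
 [ 1.000e+00 -2.600e-03 -7.000e-04  2.056e-01]
 [-7.000e-04 -0.000e+00 -1.000e+00  2.186e-01]
 [ 0.000e+00  0.000e+00  0.000e+00  1.000e+00]]
```

View pics/w1.png

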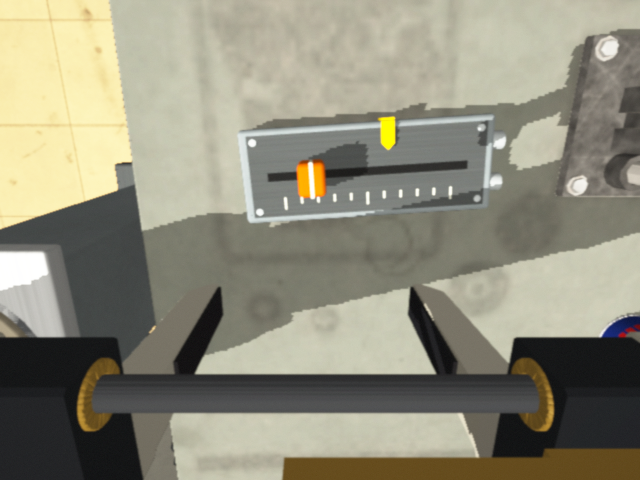

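The wrist view shows the grip with its white line at (311,180), the clip point at (389,150), the slot from (268,177) to (467,164), and the box corners at about (241,131), (248,221), (493,116) and (491,206).

```bash
python3 - <<'E'
from h import *
T=camT("wrist")
f=lambda u,v,z: ray("wrist",T,u,v,z)
a,b=f(268,177,.03),f(467,164,.03)
c,d=f(241,131,.03),f(493,116,.03);e,g=f(248,221,.03),f(491,206,.03)
for s,t in((a,b),(c,d),(e,g)): print(s.round(4),t.round(4),np.arctan2(*(t-s)[1::-1]),np.hypot(*(t-s)[:2]))
print("line top",f(311.5,161,.07),f(311,197,.07),"clip",f(389,150,.035),f(389,118,.035))
E
```

```text
[0.4059 0.2401 0.03  ] [0.5951 0.2517 0.03  ] 0.06144335770821337 0.18949098780349863
[0.3828 0.2824 0.03  ] [0.6136 0.2948 0.03  ] 0.05355401496879175 0.23110592812595068
[0.3843 0.1966 0.03  ] [0.6236 0.211  0.03  ] 0.060059000271307145 0.23973735003967558
line top [0.44808202 0.25891214 0.07      ] [0.44746012 0.22834756 0.07      ] clip [0.51942252 0.26523215 0.035     ] [0.51781127 0.29332347 0.035     ]
```

Call:
arm_command([
  [[93,0.4,0,0.6,0,0,-0.4],[93,0.8,0,1.2,0,0,-0.66],[93,0.9,-0.05,1.8,0,0,-0.66],[93,0.9,-0.05,2.2,0,0,-0.66],[93,0.9,-0.05,2.2,0,0,-0.66]],
])

```text
time_s: 3.25
tool_pos: [0.4479, 0.2402, 0.1288]
tool_rot: [-2.161, -2.28, 0.006]
force: [0.5, -0.3, 0.5]
grip_width: 0.093
grip_force: 0.0
```

```bash
python3 - <<'E'
from h import *
T,im=snap("wrist","w2.png")
for q in ("orange_grip_top","orange_clip"): print(q,lm("wrist",T,q))
print(np.round(tool(),4), sensors.get_obs()["time_s"])
E
```

```text
orange_grip_top [(0.78, [0.4487, 0.2493, 0.0698])]
orange_clip [(0.78, [0.5171, 0.2814, 0.0322])]
[[-5.370e-02  9.986e-01  6.000e-04  4.489e-01]
 [ 9.986e-01  5.370e-02 -0.000e+00  2.416e-01]
 [-1.000e-04  6.000e-04 -1.000e+00  1.313e-01]
 [ 0.000e+00  0.000e+00  0.000e+00  1.000e+00]] 3.4
```

View pics/w2.png

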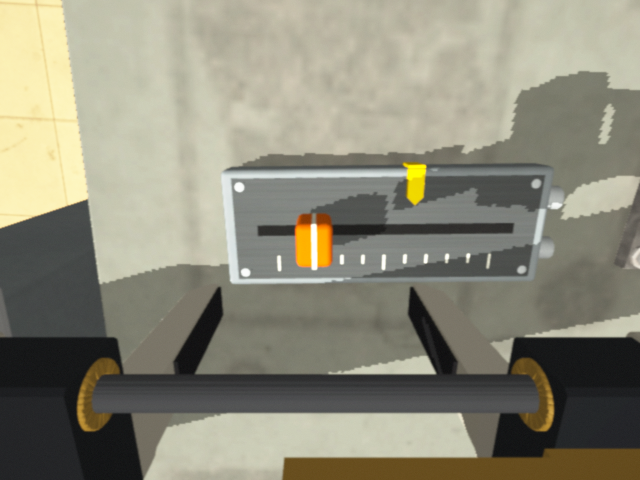

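Grip line at (314,242), between the fingers (columns 222–410); clip point at (416,205). The tool is aligned, so I'll go down and close gently.

```bash
python3 - <<'E'
from h import *
T=camT("wrist")
f=lambda u,v,z: ray("wrist",T,u,v,z)
a,b=f(258,231,.03),f(513,228,.03); u=(b-a)/np.linalg.norm(b-a)
g=(f(314,214,.07)+f(314,269,.07))/2; c=f(416,205,.035)
print(a,b,np.arctan2(u[1],u[0]),"grip",g,"clip",c,"dist",u@(c-g), "slot pos", u@(g-(a+b)/2))
E
```

```text
[0.40621135 0.24535883 0.03      ] [0.59814175 0.25784247 0.03      ] 0.06495106273161144 grip [0.44830782 0.25172075 0.07      ] clip [0.52125017 0.27255698 0.035     ] dist 0.07414093202509352 slot pos -0.053747350723903076
```

Call:
arm_command([
  [[93,0.05,0,0.6,0,0,0],[93,0.05,0,1.2,0,0,0],[93,0.05,0,1.8,0,0,0],[93,0.05,0,2.25,0,0,0],[93,0.05,0,2.25,0,0,0]],
])

```text
time_s: 3.9
tool_pos: [0.4481, 0.2438, 0.0399]
tool_rot: [-2.16, -2.281, 0.002]
force: [0.3, 1.1, 0.8]
grip_width: 0.0928
grip_force: 0.0
```

Call:
arm_command([
  [[10,0,0,0,0,0,0],[10,0,0,0,0,0,0],[10,0,0,0,0,0,0],[10,0,0,0,0,0,0],[10,0,0,0,0,0,0]],
], grip_force=10)

```text
time_s: 4.4
tool_pos: [0.4484, 0.2444, 0.0411]
tool_rot: [2.159, 2.282, 0.001]
force: [-0.4, -0.3, -0.4]
grip_width: 0.0576
grip_force: 0.0
```

Call:
arm_command([
  [[10,0.1,0,0,0,0,0],[10,0.1,0,0,0,0,0],[10,0.1,0,0,0,0,0],[10,0.1,0,0,0,0,0],[10,0.1,0,0,0,0,0]],
])

```text
time_s: 4.9
tool_pos: [0.4476, 0.2484, 0.0405]
tool_rot: [-2.159, -2.282, 0.0]
force: [-0.3, 0.4, 0.2]
grip_width: 0.0238
grip_force: 10.0
```

Call:
arm_command([
  [[10,0,0,0,0,0,0],[10,0,0,0,0,0,0],[10,0,0,0,0,0,0],[10,0,0,0,0,0,0],[10,0,0,0,0,0,0]],
])

```text
time_s: 5.4
tool_pos: [0.4476, 0.2483, 0.0405]
tool_rot: [-2.159, -2.282, 0.0]
force: [-2.2, 0.9, 0.2]
grip_width: 0.024
grip_force: 10.0
```

```bash
python3 - <<'E'
from h import *
T,im=snap("wrist","w3.png")
print(np.round(tool(),4))
E
```

```text
[[-5.550e-02  9.985e-01 -4.000e-04  4.477e-01]
 [ 9.985e-01  5.550e-02 -1.000e-04  2.484e-01]
 [-1.000e-04 -4.000e-04 -1.000e+00  4.050e-02]
 [ 0.000e+00  0.000e+00  0.000e+00  1.000e+00]]
```

View pics/w3.png

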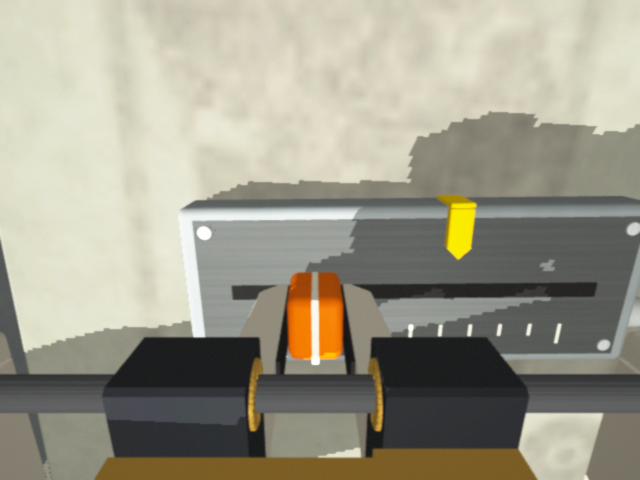

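The grip is held (24 mm, 10 N), white line at column 315, clip point at (459,259). I'll slide most of the way and then look.

Call:
arm_command([
  [[10,0,0.3,0,0,0,0],[10,0,0.7,0,0,0,0],[10,0,1.2,0,0,0,0],[10,0,1.6,0,0,0,0],[10,0,1.75,0,0,0,0]],
], grip_force=15)

```text
time_s: 5.95
tool_pos: [0.5196, 0.253, 0.0406]
tool_rot: [-2.16, -2.281, -0.003]
force: [-2.9, 4.4, 1.9]
grip_width: 0.0239
grip_force: 15.0
```

Call:
arm_command([
  [[10,0,0,0,0,0,0],[10,0,0,0,0,0,0],[10,0,0,0,0,0,0],[10,0,0,0,0,0,0],[10,0,0,0,0,0,0]],
])

```text
time_s: 6.45
tool_pos: [0.5175, 0.2528, 0.0406]
tool_rot: [-2.158, -2.283, -0.001]
force: [1.5, 5.2, -4.8]
grip_width: 0.0237
grip_force: 15.0
```

```bash
cat > al.py <<'E'
from h import *
import sys
T,im=snap("wrist",sys.argv[1])
h=cv2.cvtColor(im,cv2.COLOR_RGB2HSV)
# clip: yellow hue
y=cv2.inRange(h,(24,120,120),(34,255,255)); y[340:]=0
n,l,s,_=cv2.connectedComponentsWithStats(y); k=1+s[1:,4].argmax(); v,u=np.nonzero(l==k)
print("clip bbox",u.min(),u.max(),v.min(),v.max())
sel=v>=v.max()-1; tip=(u[sel].mean(),v.max())
# mean column of body rows
print("tip",tip,"body", [(r,u[v==r].mean()) for r in range(v.min()+10,v.max()-14,6)])
o=cv2.inRange(h,(4,150,80),(18,255,255)); o[355:]=0
vv,uu=np.nonzero(o); L=[]
for r in range(280,350,5):
    c=uu[vv==r]
    if len(c): 
        w=[x for x in range(c.min(),c.max()) if im[r,x].min()>150]
        L.append((r,c.min(),c.max(),np.mean(w) if w else None))
print(L)
W=[x for *_,x in L if x]; col=np.mean(W)
tool_=tool(); ty=tool_[:3,1]
c=ray("wrist",T,tip[0],tip[1],.035); g=ray("wrist",T,col,315,.07)
print("clip",c,"grip",g,"along tool y",ty@(c-g),tool_[:3,3])
E
python3 al.py w4.png
```

```text
clip bbox 303 329 196 260
tip (np.float64(317.0), np.int64(260)) body [(206, np.float64(316.0)), (212, np.float64(317.0)), (218, np.float64(317.0)), (224, np.float64(316.5)), (230, np.float64(316.5)), (236, np.float64(316.5)), (242, np.float64(316.5))]
[(280, np.int64(291), np.int64(339), None), (285, np.int64(290), np.int64(340), None), (290, np.int64(289), np.int64(341), None), (295, np.int64(288), np.int64(342), np.float64(314.0)), (300, np.int64(287), np.int64(342), np.float64(314.5)), (305, np.int64(286), np.int64(343), np.float64(314.5)), (310, np.int64(287), np.int64(343), np.float64(314.5)), (315, np.int64(287), np.int64(343), np.float64(314.5)), (320, np.int64(287), np.int64(343), np.float64(314.5)), (325, np.int64(287), np.int64(343), np.float64(315.0)), (330, np.int64(287), np.int64(343), np.float64(315.0)), (335, np.int64(287), np.int64(343), np.float64(315.0)), (340, np.int64(288), np.int64(342), np.float64(315.0)), (345, np.int64(288), np.int64(343), np.float64(315.0))]
clip [0.51792955 0.27181488 0.035     ] grip [0.51740413 0.26056681 0.07      ] along tool y 0.0011440288337238543 [0.51741331 0.25284238 0.04057969]
```

View pics/w4.png

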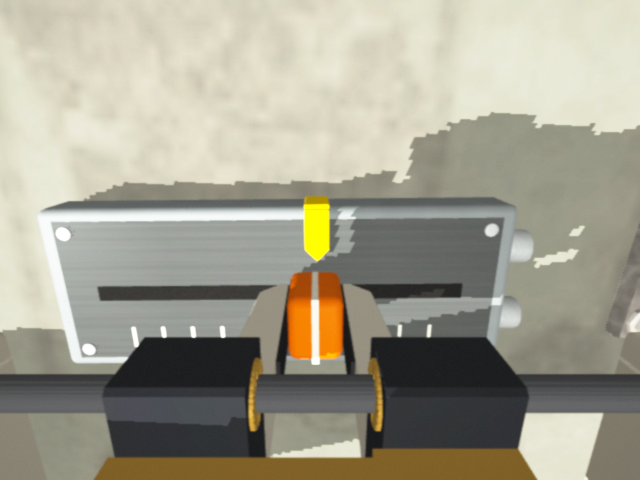

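The white line is at column 315 and the clip point at 317, so the grip is about 1 mm short. I'll nudge it on and release.

Call:
arm_command([
  [[10,0,0.03,0,0,0,0],[10,0,0.03,0,0,0,0],[10,0,0.03,0,0,0,0],[10,0,0.03,0,0,0,0],[10,0,0.03,0,0,0,0]],
])

```text
time_s: 7.0
tool_pos: [0.5179, 0.2529, 0.0406]
tool_rot: [-2.157, -2.283, 0.001]
force: [-1.1, 4.5, -3.5]
grip_width: 0.0239
grip_force: 15.0
```

```bash
python3 al.py w5.png | grep -E "tip|along" | cut -c1-150
```

```text
tip (np.float64(316.14285714285717), np.int64(260)) body [(206, np.float64(315.0)), (212, np.float64(316.0)), (218, np.float64(316.0)), (224, np.float
clip [0.51788344 0.27179629 0.035     ] grip [0.51773348 0.26058222 0.07      ] along tool y 0.0008104195772930605 [0.51785692 0.25287721 0.04059433]
```

Call:
arm_command([
  [[10,0,0.02,0,0,0,0],[10,0,0.02,0,0,0,0],[10,0,0.02,0,0,0,0],[10,0,0.02,0,0,0,0],[10,0,0.02,0,0,0,0]],
])

```text
time_s: 7.55
tool_pos: [0.5184, 0.2529, 0.0406]
tool_rot: [-2.157, -2.283, 0.001]
force: [-2.0, 5.2, -2.5]
grip_width: 0.0241
grip_force: 15.0
```

Call:
arm_command([
  [[40,0,0,0,0,0,0],[50,0,0,0,0,0,0],[60,0,0,0,0,0,0],[60,0,0,0,0,0,0],[60,0,0,0,0,0,0]],
])

```text
time_s: 8.05
tool_pos: [0.5198, 0.252, 0.0406]
tool_rot: [2.159, 2.282, -0.0]
force: [-0.7, 0.3, -0.9]
grip_width: 0.0578
grip_force: 0.0
```

```bash
python3 al.py w6.png
```

```text
clip bbox 298 324 194 258
tip (np.float64(312.0), np.int64(258)) body [(204, np.float64(311.0)), (210, np.float64(311.5)), (216, np.float64(312.0)), (222, np.float64(311.5)), (228, np.float64(311.5)), (234, np.float64(311.5)), (240, np.float64(311.5))]
[(280, np.int64(288), np.int64(336), None), (285, np.int64(286), np.int64(337), None), (290, np.int64(285), np.int64(338), None), (295, np.int64(284), np.int64(339), None), (300, np.int64(284), np.int64(339), np.float64(311.0)), (305, np.int64(284), np.int64(339), np.float64(311.0)), (310, np.int64(284), np.int64(339), np.float64(311.0)), (315, np.int64(284), np.int64(339), np.float64(311.5)), (320, np.int64(285), np.int64(339), np.float64(311.5)), (325, np.int64(285), np.int64(339), np.float64(311.5)), (330, np.int64(285), np.int64(338), np.float64(311.5)), (335, np.int64(285), np.int64(339), np.float64(312.0)), (340, np.int64(285), np.int64(339), np.float64(312.0)), (345, np.int64(285), np.int64(339), np.float64(312.0))]
clip [0.51774875 0.27191565 0.035     ] grip [0.51844242 0.25970279 0.07      ] along tool y -1.6843772084537862e-05 [0.51977502 0.25209917 0.04060438]
```

View pics/w6.png

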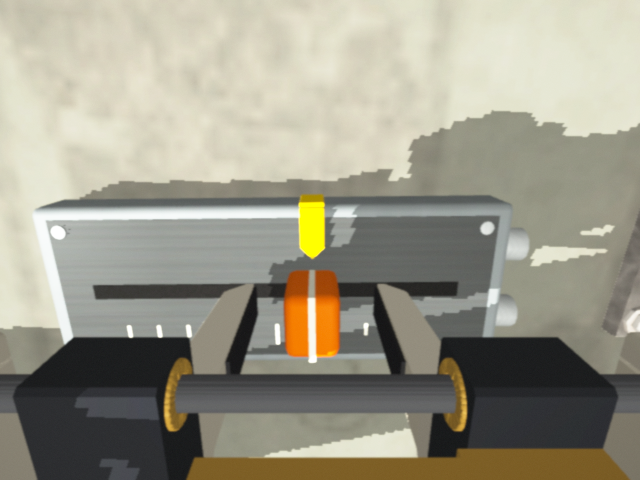

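After release the white line is at column 311.5 and the clip point at 312, so they are level. Next I lift straight up and check once more.

Call:
arm_command([
  [[60,0,0,-0.5,0,0,0],[60,0,0,-1.1,0,0,0],[70,0,0,-1.8,0,0,0],[80,0,0,-2.5,0,0,0],[80,0,0,-3,0,0,0]],
])

```text
time_s: 8.6
tool_pos: [0.52, 0.2524, 0.1624]
tool_rot: [2.159, 2.282, 0.002]
force: [-0.1, 1.2, 0.6]
grip_width: 0.0781
grip_force: 0.0
```

Call:
arm_command([
  [[80,0,0,0,0,0,0],[80,0,0,0,0,0,0],[80,0,0,0,0,0,0],[80,0,0,0,0,0,0],[80,0,0,0,0,0,0]],
])

```text
time_s: 9.1
tool_pos: [0.5194, 0.2522, 0.1597]
tool_rot: [-2.158, -2.282, 0.002]
force: [0.2, -0.2, -1.0]
grip_width: 0.0798
grip_force: 0.0
```

```bash
python3 - <<'E'
from h import *
T,im=snap("wrist")
c=im[120:300,220:420]; cv2.imwrite("pics/w7.png",cv2.resize(c,None,fx=3,fy=3,interpolation=cv2.INTER_CUBIC)[:,:,::-1])
print(sensors.get_obs()["time_s"],tool()[:3,3])
E
```

```text
9.15 [0.51949239 0.25225808 0.15989141]
```

View pics/w7.png

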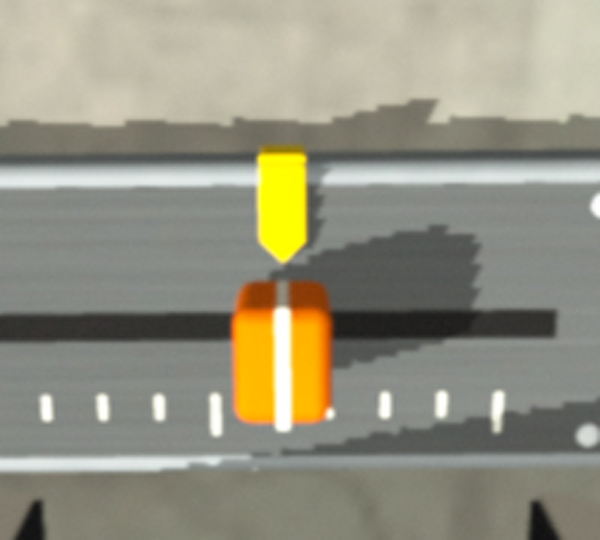

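The clip point (282,262) and the white line (282,365) share a column, and the gripper is clear of everything.

```bash
python3 -c "
from rig import workorder; print(workorder.sign_off())"
```

```text
the job is handed in; nothing more can be done
None
```

The orange grip's white line now stands level with the yellow clip point (no offset visible in the last close-up); it has been released, the arm is clear, the black grip was never touched, and the job was handed in at about 9 s.

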